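# Change check of a fume extractor filter

## Task

Stop the extractor's fan: take the stylus from its stand, press the recessed button in the extractor's control deck right down with its tip, and stand the stylus back upright in its stand. Then lift the extractor's cover flap by its tab until it stands open, draw out the filter hidden beneath, and finish while holding the filter still, upright, about a hand's breadth above the middle of the light pad: do not put it down or let go. Leave the flap open, and do not disturb the other things on the bench.

Things in the scene. Friction and masses are not known exactly. Their poses are not given: they have to be found in the camera images.
- unit: Grey bench fume extractor, fixed. Origin on the bench; x away from the robot (to hinge and fan), y to the control deck, z up. Front part x -60..60 mm, 130 high: filter bay y -105..25 under the flap (inside 110 x 120, walls 5, centre y -40, floor 30 above the bench); control deck y 25..105, flat top at 130. Fan housing behind: x 60..140, y -105..105, 115 high.
- flap_tab (a point): Gripping point of the flap's tab: black tongue 24 mm wide (unit's y), 8 thick, sticking out 42 from the middle of the flap's front edge towards the robot, clear of the box. The point is 28 out from that edge, mid-width and mid-thickness, 148 mm from the hinge; 135 above the bench when shut. Axes turn with the flap (the unit's when shut).
- flap_hinge (a point): Hinge line of the flap (mid-length), along the unit's y, 131 mm above the bench at the flap's far edge. Axes turn with the flap.
- flap (a joint): Angle of the cover flap (120 x 130 x 5 mm, light, 80 g): 0 shut, grows as the tab side swings up about the hinge, 1.57 upright, stop at 1.8. May start slightly ajar. A friction hinge (about 0.09 N m): it stays where it is left.
- button_top (a point): Centre of the top face of the recessed round button (12 mm across). It lies at the bottom of a round hole 16 mm across in the deck's top, 8 mm below the deck's surface.
- button (a joint): Travel of the button: 0 up, 0.004 m right down. Spring return, about 4 N when right down.
- stylus_handle (a point): Centre of the upright stylus's handle: black, square, 16 x 16 mm, 70 long (sides along its x, y and nearly the block's); below it a collar 26 across, 6 thick, then a steel shank 6 across, 45 long, ending in the tip. This point is mid-handle, 86 mm above the tip, 96 mm above the bench when in the stand; its z axis points from tip to handle. 50 g.
- stylus_tip (a point): The stylus's lower end (same axes), 86 mm below the handle's centre.
- stand_hole (a point): Centre of the mouth of the stylus stand's hole, in the top of an aluminium block 60 x 60 x 55 mm fixed to the bench. The hole is 15 mm across and 53 mm deep; a seated stylus rests with its collar on the block's top, its tip 45 mm below this point.
- filter_center (a point): Middle of the filter cassette, half-way up its 92 mm: black frame with pale pleated faces, 12 thick (its x), 112 wide (y), 60 high, a grip tab on top. Stands upright on the bay floor between ribs (2 mm play along x, 4 along y), hidden under the flap; draws straight up. 60 to 130 g. Underside 46 mm below this point.
- filter_tab (a point): Gripping point on the filter's top tab, 36 mm above the filter's centre. The tab is 24 wide (y), 10 thick (x), 32 tall above the frame. In the bay its top is 122 mm above the bench, 8 below the bay's rim; this point is 10 below the tab's top.
- pad: Light pad: flat aluminium slab with a white top, 130 x 130 x 10 mm, fixed to the bench. Origin: centre of its underside.
- screwdriver: Bystander: screwdriver, 200 mm, lying. Origin at its middle.
- board: Bystander: circuit board 70 x 100 mm, lying flat.
- spool: Bystander: aluminium wire spool, 60 mm across, 42 mm high.
- can: Bystander: spray can 66 mm across, 190 mm high.
- bottle: Bystander: white bottle 64 mm across, 170 mm high.
- jar: Bystander: small jar 48 mm across, 45 mm high.
- parts_tray: Bystander: black parts tray 90 x 70 x 35 mm.
Mind the look-alikes: they are no part of the job. Leave any orange or yellow look-alike of the part that bears stand_hole alone.

How it is judged:
By the outcome, as a careful person would: the job done as asked, in the order asked, and still so for the second after the job is handed in, while the arm keeps its last pose, push and grip.
It also fails if it takes over 72 s, if anything falls off the work surface, if the arm or the gripper's body presses on something with over 40 N, if the wrist force passes 120 N, or if a joint passes its speed limit or range.

## Robot

A 7-joint arm with a two-finger parallel gripper is mounted at the origin on the work surface. World frame = base frame: x ahead of the robot, y to its left, z up, the work surface at z = 0. Lengths are in m, angles in degrees, forces in N, time in s.
With the tool pointing down it reaches from about 0.35 to 0.775 m from the base axis. Payload 3.1 kg.
Tool frame: the origin (TCP) lies on the centre line of the jaws, within the pads' length; the fingertips stand 17 mm ahead of it and the grasp point (between the pads) lies 2 mm behind it (robot.tip_reach is the distance from the TCP to the fingertips, in m); z points along the fingers, y is the line along which they close (so a half turn about z gives the same grasp; the last joint's range is limited). The gripper opens to 85 mm and grips with 20 to 120 N. Pads are 22 mm wide; open, the fingers measure 114 mm over their backs; the gripper's body (76 mm by 85 mm) begins 54 mm behind the grasp point. The pads swing forward as they close: fully open they stand 13 mm farther back than shut.
Start: joints at [74.043, 17.813, 0.802, 86.603, -0.252, 75.585, -1.558], TCP at [0.129, -0.535, 0.215] pointing down, gripper open.
Joint ranges: [-154.91, 154.91], [-16.99, 109.72], [-72.82, 74.43], [7.12, 147.25], [-82.49, 262.49], [11.32, 116.49], [-174.64, 174.64]. Speed limits (degrees/s): [159.86, 159.86, 180, 180, 180, 180, 180].

## Interface

Orientations are given as [roll, pitch, yaw] about the fixed x, y, z axes, in that order (R = Rz(yaw) Ry(pitch) Rx(roll)).
In Python, from station import robot, fingers, vision, workorder, recognise gives the robot as it stands. Calls block until the motion is done:
- robot.move_to(position, orientation): joint-space move of the TCP to a pose.
- robot.line_to(position, orientation=None, velocity=0.15, f_stop=None): straight line of the TCP; orientation=None keeps the orientation; velocity is the mean speed in m/s. With f_stop (N) it stops when the force on the tool has changed by that much, and returns True; else False.
- robot.move_j(angles): joint-space move.
- fingers.gripper_to(opening, force=None): opening from 0.0 (shut) to 1.0 (fully open); force is the grip in N (None keeps the last); returns when the fingers have stopped.
- robot.pause(seconds).
- robot.inverse_kinematics(position, orientation): joint angles nearest the present ones, or None.
- vision.grab_frame(name): name is "side" or "top"; returns the picture (384x512x3 uint8, red, green, blue); there is no depth.
- vision.calibration(name): a dict with "mtx" (3x3 intrinsics, pixels), "extrinsics" (4x4, takes a point from world to camera coordinates). Camera axes: x right, y up, looking along -z (the intrinsics and any distortion apply to the point x, -y, -z); pixel columns grow to the right and rows downward; lengths in m; the calibration is good to about 2 mm. A picture is of the moment at which its call begins. calibration takes no time and is no camera call.
A pose or a line that the arm cannot do raises robot.PlanningError and nothing moves.
- workorder.close_job(): hands the job in; it is judged then, once.
Trained networks look in the newest picture that a camera, given by its name, has taken for a name from the list of things; names that differ only in an ending like _2 or _b are one class to them, and where a whole thing is asked for, a point or a joint stands for the part that bears it (a point fixed in the world has none). Each returns a list of dicts, best first, with "p" (0 to 1); they miss things now and then, are a little off and sometimes report something else, mostly with a low value. They report only what shows in the picture. A call takes as long as a camera call. They do not tell look-alikes from the thing itself.
- recognise(label, camera): "rect" ([centre column, centre row, width, height] in pixels, round what is visible of it).
Readings, each from a call of its own:
- robot.current_time_s(): time.
- robot.current_joint_positions(): joint angles.
- robot.current_dq(): joint speeds.
- robot.current_joint_torque(): joint torques, N m.
- robot.current_tool_pos(): TCP position.
- robot.current_eef_rot(): TCP orientation.
- robot.current_contact_force(): force on the tool from outside, world axes, zero at the start.
- robot.current_torque(): the same for the moment, N m.
- robot.current_finger_gap(): opening from 0.0 (shut) to 1.0 (fully open).
- robot.current_gripper_force(): force on a finger pad.
Only numpy, scipy, OpenCV 4.12 (cv2) and the standard library are available. Lean on these libraries where they do the work, as an engineer would, in place of code of your own. Each camera call takes 0.05 s, during which the arm holds its last target. There are 200 camera calls.

## Working session

There is one attempt and no reset: what is moved stays moved. The work goes in short steps, each a Python script; the robot and the scene stay as the last script left them, time stands still between calls to the robot, and variables do not carry over. Pictures are saved under pics/ and viewed, at most 10 in all, crops included, and the job is handed in when it is done.

```bash
ls; mkdir -p pics; python3 - <<'E'
from station import robot, fingers, vision, workorder, recognise
import cv2,numpy as np
for n in ("top","side"):
    im=vision.grab_frame(n); cv2.imwrite(f"pics/{n}0.png",cv2.resize(im[:,:,::-1],(800,600),interpolation=cv2.INTER_CUBIC))
    cv2.imwrite(f"pics/{n}_raw.png",im[:,:,::-1])
    c=vision.calibration(n); print(n,{k:np.round(v,4).tolist() if not isinstance(v,str) else v for k,v in c.items()})
    for l in ("unit","flap_tab","button_top","stylus_handle","stand_hole","pad","stylus_tip"):
        print(l,[(np.round(d["rect"],1).tolist(),round(d["p"],2)) for d in recognise(l,n)])
print(robot.current_time_s(), robot.current_eef_rot(),robot.tip_reach)
E
```

```text
pics
top {'mtx': [[373.1011, 0.0, 253.885], [0.0, 373.1011, 188.5029], [0.0, 0.0, 1.0]], 'extrinsics': [[0.0285, -0.9996, 0.003, -0.0185], [0.9824, 0.0286, 0.1843, -0.5122], [-0.1843, -0.0023, 0.9829, -1.3192], [0.0, 0.0, 0.0, 1.0]]}
unit [([259.2, 170.6, 72.1, 71.6], 0.79)]
flap_tab [([267.9, 184.9, 40.3, 48.8], 0.8)]
button_top [([222.2, 215.5, 9.5, 28.4], 0.2)]
stylus_handle [([172.9, 210.6, 8.6, 4.1], 0.45)]
stand_hole [([200.2, 241.9, 25.2, 17.9], 0.79), ([139.0, 226.2, 21.6, 26.8], 0.62), ([201.8, 186.2, 22.2, 25.5], 0.62)]
pad [([327.4, 210.3, 40.2, 37.5], 0.86), ([135.7, 148.6, 29.7, 32.4], 0.74)]
stylus_tip []
side {'mtx': [[380.2157, 0.0, 261.8824], [0.0, 380.2157, 187.5391], [0.0, 0.0, 1.0]], 'extrinsics': [[-0.7636, -0.6457, -0.0045, 0.3754], [0.4705, -0.5612, 0.6809, -0.3139], [-0.4421, 0.5179, 0.7324, -0.9577], [0.0, 0.0, 0.0, 1.0]]}
unit [([248.0, 187.9, 97.0, 87.8], 0.9), ([326.9, 172.4, 47.9, 34.5], 0.62)]
flap_tab [([266.0, 164.3, 62.0, 36.5], 0.75)]
button_top [([208.0, 273.9, 14.2, 25.1], 0.32)]
stylus_handle [([207.8, 274.5, 19.1, 27.6], 0.73)]
stand_hole [([186.9, 338.9, 34.9, 39.5], 0.98), ([267.4, 284.1, 33.7, 38.6], 0.94), ([209.1, 243.4, 31.5, 37.5], 0.62)]
pad [([325.4, 171.0, 47.1, 35.4], 0.84)]
stylus_tip [([209.3, 272.8, 13.0, 21.6], 0.45), ([343.4, 137.0, 29.0, 20.2], 0.26)]
0.8 [1.79998282e+02 1.69743889e-03 1.35723145e+01] 0.017
```

View pics/top0.png

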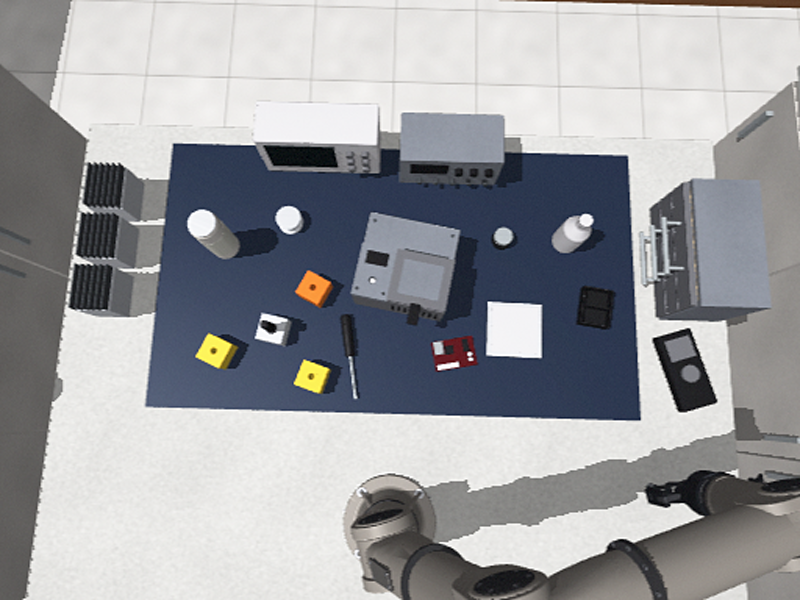

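View pics/side0.png

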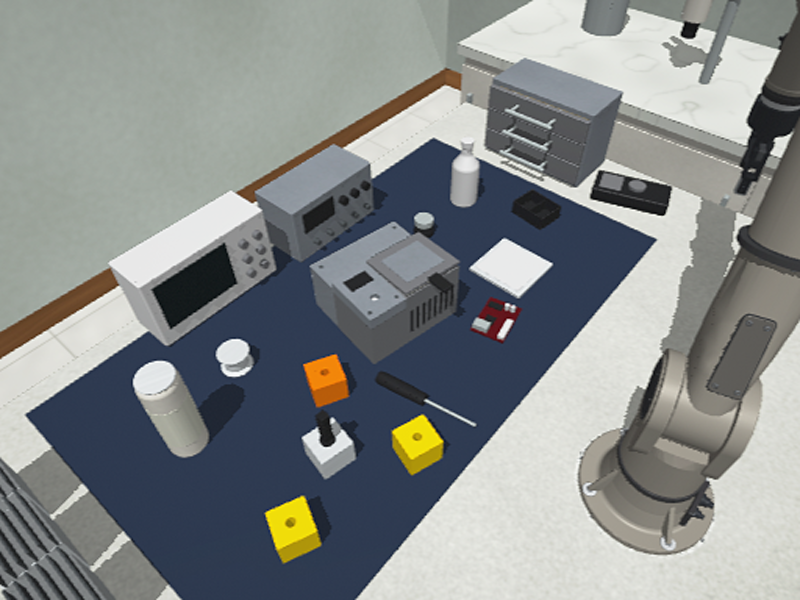

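Candidates for the stand, in the 800x600 top view: the grey/white block with the black stylus (272,328), yellow blocks (216,351) and (313,376), and an orange block (314,288). I choose the grey one, since the stylus stands in it. Other look-alikes: the filter and unit have the bench instruments at (317,138) and (452,148). The pad is the white slab at (514,330). Next I take close crops.

```bash
python3 - <<'E'
import cv2
t=cv2.imread("pics/top_raw.png");s=cv2.imread("pics/side_raw.png")
cv2.imwrite("pics/tc.png",cv2.resize(t[132:242,150:310],None,fx=5,fy=5,interpolation=cv2.INTER_CUBIC))
cv2.imwrite("pics/sc.png",cv2.resize(s[138:308,186:306],None,fx=3.5,fy=3.5,interpolation=cv2.INTER_CUBIC))
E
```

```text
(no output)
```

View pics/tc.png

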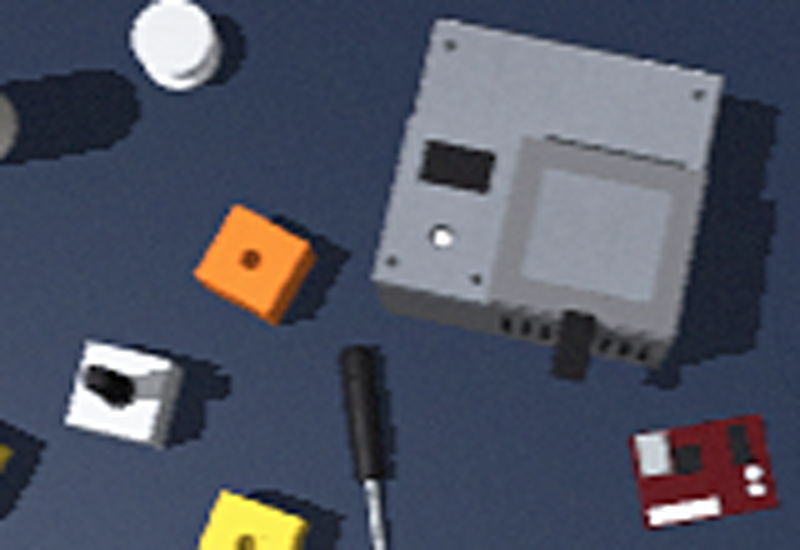

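View pics/sc.png

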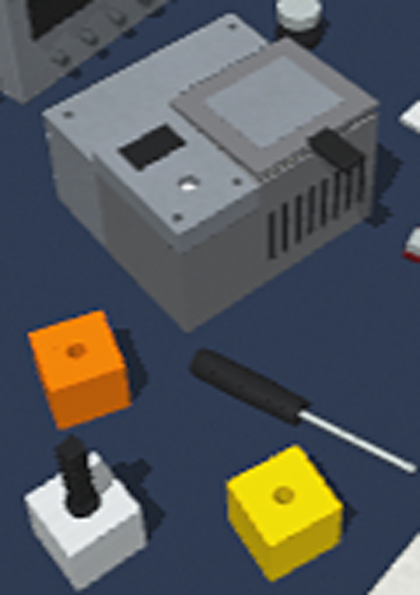

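The crops confirm the black stylus in the grey aluminium block at tc (120,390). The white button is at tc (441,237) and sc (188,184), and the flap tab at tc (573,345). I fit the poses from these corners.

```bash
cat > h.py <<'E'
import numpy as np
from scipy.optimize import least_squares
from station import robot, fingers, vision, workorder, recognise
def proj(n,P):
    c=vision.calibration(n);E=np.array(c["extrinsics"]);P=np.atleast_2d(P)
    q=P@E[:3,:3].T+E[:3,3]; q=q*[1,-1,-1]; q=q@np.array(c["mtx"]).T
    return q[:,:2]/q[:,2:]
def Rz(a): return np.array([[np.cos(a),-np.sin(a),0],[np.sin(a),np.cos(a),0],[0,0,1]])
def tc(*p): return (np.array(p)+.5)/5-.5+[150,132]
def sc(*p): return (np.array(p)+.5)/3.5-.5+[186,138]
def f8(*p): return (np.array(p)+.5)/1.5625-.5
def fit(obs,x0):  # obs: (cam, local mm, pixel) -> x,y,yaw
    def r(v):
        return np.concatenate([proj(n,Rz(v[2])@(np.array(l)/1e3)+[v[0],v[1],0])[0]-p for n,l,p in obs])
    s=least_squares(r,x0,loss="soft_l1"); return s.x,r(s.x).reshape(-1,2)
def tri(obs):
    r=lambda v:np.concatenate([proj(n,v)[0]-p for n,p in obs])
    s=least_squares(r,[.5,0,.1]); return s.x,s.fun
E
python3 - <<'E'
from h import *
np.set_printoptions(precision=4,suppress=True)
U=[("top",(140,105,115),tc(438,19)),("top",(140,-105,115),tc(722,75)),("top",(-60,105,130),tc(374,281)),("top",(-60,25,130),tc(488,302)),
("top",(-60,-105,0),tc(658,365)),("top",(-60,105,0),tc(382,307)),("side",(-60,105,130),sc(180,238)),("side",(-60,105,0),sc(188,331)),
("side",(140,105,115),sc(45,112)),("side",(140,-105,115),sc(232,14))]
u,r=fit(U,[.6,0,-.2]);print("unit",u,np.degrees(u[2]));print(r.tolist() and r)
B=[("top",(30,30,55),tc(88,341)),("top",(30,-30,55),tc(180,358)),("top",(-30,-30,55),tc(158,443)),("top",(-30,30,55),tc(66,424)),
("side",(30,30,55),sc(26,510)),("side",(-30,30,55),sc(80,556)),("side",(-30,-30,55),sc(142,515)),("side",(-30,30,0),sc(80,590)),("side",(-30,-30,0),sc(146,545)),("side",(30,30,0),sc(31,545))]
b,r=fit(B,[.4,.3,-.2]);print("stand",b,np.degrees(b[2]));print(r)
P=[("top",(65,65,10),f8(488,302)),("top",(65,-65,10),f8(542,303)),("top",(-65,-65,10),f8(541,358)),("top",(-65,65,10),f8(486,356)),
("side",(65,65,10),f8(507,238)),("side",(65,-65,10),f8(553,261)),("side",(-65,-65,10),f8(518,297)),("side",(-65,65,10),f8(470,267))]
p,r=fit(P,[.4,-.3,0]);print("pad",p,np.degrees(p[2]));print(r)
bt=tri([("top",tc(441,238)),("side",sc(188,184))]);print("button",bt,Rz(-u[2])@(bt[0]-[u[0],u[1],0]))
ht=tri([("top",tc(92,376)),("side",sc(70,443))]);print("handletop",ht)
tp=tri([("top",tc(570,380)),("side",sc(352,160))]);print("tab end",tp,Rz(-u[2])@(tp[0]-[u[0],u[1],0]))
E
```

```text
unit [ 0.5367 -0.0158 -0.1792] -10.269786486420521
[[-0.354  -0.5314]
 [ 0.5369 -0.0256]
 [-0.212   0.0562]
 [-0.2664  0.5934]
 [ 0.0541  1.0286]
 [ 0.7743  1.2514]
 [-0.1392 -0.7951]
 [-0.1204  1.0532]
 [-1.1783 -0.481 ]
 [-0.1328 -1.3444]]
stand [ 0.4234  0.2848 -0.1417] -8.12089958687692
[[-0.473   0.8219]
 [-2.6221  0.2107]
 [-1.6371 -0.4572]
 [ 0.3837  0.5106]
 [-0.3547 -2.5032]
 [-1.7304  0.8314]
 [-0.0463 -2.2392]
 [ 0.6577  1.2522]
 [ 0.3493 -0.3523]
 [ 1.0981 -2.0147]]
pad [ 0.4443 -0.2858 -0.0664] -3.801695016536469
[[  0.6038  -1.304 ]
 [  0.5724   1.3011]
 [ -0.5028   0.6589]
 [ -0.427   -1.4098]
 [-24.585   17.4873]
 [-30.488  -15.6517]
 [ 22.2759 -21.0927]
 [ 29.8395  18.3552]]
button (array([0.5289, 0.0529, 0.1279]), array([-0.0523, -0.0895,  0.0821,  0.0192])) [-0.0199  0.0661  0.1279]
handletop (array([0.424 , 0.2848, 0.137 ]), array([ 0.0517,  0.0839, -0.0667, -0.0158]))
tab end (array([ 0.4315, -0.0373,  0.1487]), array([-0.3166, -0.6299,  0.5704,  0.1284])) [-0.0997 -0.0399  0.1487]
```

```bash
cat >> h.py <<'E'
U=np.array([0.5367,-0.0158]);UY=-10.27
def u2w(x,y,z): return Rz(np.radians(UY))@np.array([x,y,z])+[*U,0]
from scipy.spatial.transform import Rotation as Ro
def rpy(zdir,ydir):  # tool axes
    z=np.array(zdir,float);z/=np.linalg.norm(z);y=np.array(ydir,float);y-=z*(y@z);y/=np.linalg.norm(y)
    return Ro.from_matrix(np.c_[np.cross(y,z),y,z]).as_euler("xyz",degrees=True).tolist()
def flap_pose(th,pitch,r=.148,sgn=1,back=0,hz=.131,hx=.06):
    # th flap angle, pitch = tool angle below horizontal (rad); grasp point on the tab
    c=u2w(hx-r*np.cos(th)-.004*np.sin(th)*-1*0, -.04, hz+r*np.sin(th)+.004*np.cos(th))
    R=Rz(np.radians(UY)); d=R@[np.cos(pitch),0,-np.sin(pitch)]
    return c+d*(.002-back), rpy(d,R@[0,sgn,0])
E
python3 - <<'E'
from h import *
np.set_printoptions(precision=4,suppress=True)
P=[("top",(65,65,10),f8(488,302)),("top",(65,-65,10),f8(542,303)),("top",(-65,-65,10),f8(541,358)),("top",(-65,65,10),f8(486,356)),
("side",(65,-65,10),f8(507,238)),("side",(-65,-65,10),f8(553,263)),("side",(-65,65,10),f8(518,297)),("side",(65,65,10),f8(470,267))]
p,r=fit(P,[.4,-.3,0]);print("pad",p,np.degrees(p[2]),abs(r).max())
B=[("top",(30,30,55),tc(88,341)),("top",(-30,-30,55),tc(155,440)),("top",(-30,30,55),tc(66,424)),
("side",(30,30,55),sc(26,510)),("side",(-30,30,55),sc(80,556)),("side",(-30,-30,55),sc(142,515)),("side",(-30,30,0),sc(80,590)),("side",(-30,-30,0),sc(146,545))]
b,r=fit(B,[.4,.3,-.2]);print("stand",b,np.degrees(b[2]));print(r)
s="".join
for sgn in (1,-1):
  for p0 in (0,20,35,50,70,90):
    ok=[]
    for k in np.linspace(0,1,8):
        th=.05+k*1.6; pi=np.radians(p0+(95-p0)*k)
        ok.append(robot.inverse_kinematics(*[list(v) for v in flap_pose(th,pi,sgn=sgn)]))
    print(sgn,p0,[None if q is None else 1 for q in ok], np.round(ok[0],0) if ok[0] is not None else "")
for yaw in (-8,82,172,-98): print(yaw,robot.inverse_kinematics([.424,.285,.2],[180,0,yaw]))
E
```

```text
pad [ 0.4423 -0.2855 -0.0318] -1.8193327606725478 1.5297109094644838
stand [ 0.4237  0.2843 -0.1587] -9.094977189986903
[[-0.151   0.6503]
 [-1.0524  0.1967]
 [ 0.4311  0.2856]
 [-0.2056 -2.96  ]
 [-1.9308  0.5999]
 [-0.0019 -2.1826]
 [ 0.4646  1.026 ]
 [ 0.3921 -0.2968]]
1 0 [None, None, None, None, 1, 1, 1, 1] 
1 20 [None, None, None, 1, 1, 1, 1, 1] 
1 35 [None, None, 1, 1, 1, 1, 1, 1] 
1 50 [1, 1, 1, 1, 1, 1, 1, 1] [  6. -13. -10. 145.  38.  12.  40.]
1 70 [1, 1, 1, 1, 1, 1, 1, 1] [ 39.  -4. -37. 126.   0.  38.  81.]
1 90 [1, 1, 1, 1, 1, 1, 1, 1] [ 43.  14. -47. 107.  11.  63.  72.]
-1 0 [None, None, None, None, 1, 1, 1, 1] 
-1 20 [None, None, None, 1, 1, 1, 1, 1] 
-1 35 [None, None, 1, 1, 1, 1, 1, 1] 
-1 50 [1, 1, 1, 1, 1, 1, 1, 1] [   6.  -13.  -10.  145.   38.   12. -140.]
-1 70 [1, 1, 1, 1, 1, 1, 1, 1] [ 56.  -5. -52. 125.  -3.  38. -95.]
-1 90 [1, 1, 1, 1, 1, 1, 1, 1] [  36.   12.  -37.  108.    8.   63. -105.]
-8 [ -53.553    14.1013   21.8302   94.7442   -5.46     72.2053 -128.648 ]
82 [ 13.4071  28.3044 -69.5688  92.389   26.9805  78.3416 -67.5333]
172 [  9.7467  24.6233 -62.0006  92.4849  22.2387  76.4183  26.5846]
-98 [  9.5193  24.4431 -61.5784  92.4911  21.9949  76.3301 116.7966]<stdin>:15: UserWarning: Gimbal lock detected. Setting third angle to zero since it is not possible to uniquely determine all angles.
```

```bash
python3 - <<'E'
from h import *
import cv2
np.set_printoptions(precision=4,suppress=True)
robot.line_to([.129,-.535,.36],velocity=.3)
robot.move_to([.45,-.05,.36],[180,0,172]); print(robot.current_time_s(),robot.current_joint_positions())
robot.move_to([.424,.285,.22],[180,0,172]); print(robot.current_time_s(),robot.current_joint_positions())
t=vision.grab_frame("top");s=vision.grab_frame("side")
cv2.imwrite("pics/a.png",np.vstack([cv2.resize(i,None,fx=5,fy=5,interpolation=cv2.INTER_CUBIC)[:,:,::-1] for i in (t[190:240,130:250],s[235:300,165:285])]))
E
```

```text
3.525 [ 41.6222   6.9442 -42.0688  81.8718   4.668   92.9824  81.8416]
4.8917 [ 12.4828  25.8917 -67.0891  90.3787  24.1826  79.8877  24.9583]
```

View pics/a.png

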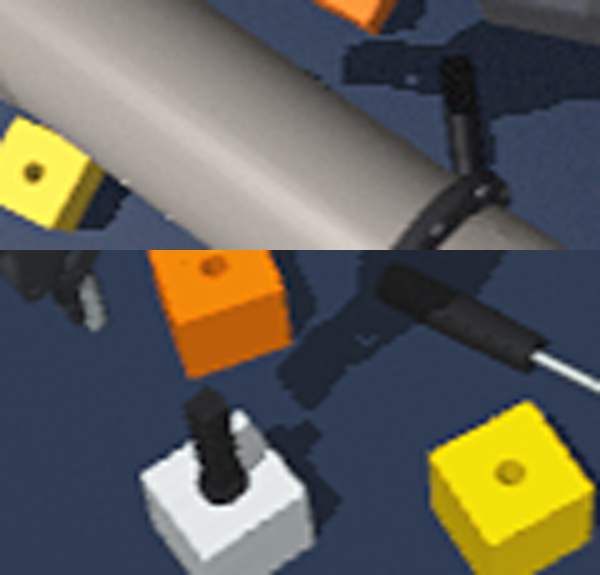

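The top view is blocked by the forearm. The side view shows the upright stylus at crop (208,400) and one finger at (60,285). I check the tool position against its projection.

```bash
python3 - <<'E'
from h import *
np.set_printoptions(precision=4,suppress=True)
p=np.array(robot.current_tool_pos()); print(p,robot.current_eef_rot(),robot.current_finger_gap())
R=Ro.from_euler("xyz",robot.current_eef_rot(),degrees=True).as_matrix()
for o in ([0,0,.0],[0,.05,.0],[0,-.05,.0]): 
    q=proj("side",p+R@o)[0]; print(q,(q-[165,235])*5+[0,250])
print(proj("side",[.4235,.2845,.131]),proj("side",[.4235,.2845,.061]), recognise("stylus_handle","side")[:2])
E
```

```text
[0.4254 0.2836 0.2202] [-179.9714    0.0579  171.7911] 1.0016741312408237
[201.2785 243.3174] [181.3924 291.587 ]
[182.1644 256.2481] [ 85.8218 356.2407]
[219.3947 231.0617] [271.9733 230.3087]
[[206.1123 265.5802]] [[209.237  280.3994]] [{'rect': [207.8, 274.8, 14.5, 24.7], 'p': 0.49}]
```

```bash
python3 - <<'E'
from h import *
np.set_printoptions(precision=4,suppress=True)
o=[180,0,172]
print(robot.line_to([.4237,.2846,.096],o,velocity=.15,f_stop=6))
fingers.gripper_to(0.0,50)
print(robot.current_finger_gap(),robot.current_gripper_force(),robot.current_contact_force(),robot.current_tool_pos(),robot.current_eef_rot())
p=robot.current_tool_pos()
robot.line_to([p[0],p[1],.116],velocity=.08); print(robot.current_contact_force(),robot.current_time_s())
robot.line_to([p[0],p[1],.24],velocity=.15)
print(robot.current_finger_gap(),robot.current_contact_force(),robot.current_tool_pos(),robot.current_time_s())
E
```

```text
False
0.1729826471508407 51.44821643829346 [-0.6202 -0.3368  1.9614] [0.4238 0.2847 0.0962] [179.9905   0.0142 172.0025]
[ 0.2075  0.5613 -1.3154] 7.0583
0.17453287356344196 [ 0.472   0.0646 -0.4098] [0.4234 0.2841 0.239 ] 8.0333
```

```bash
python3 - <<'E'
from h import *
import cv2
np.set_printoptions(precision=4,suppress=True)
robot.line_to([.5289,.0529,.238],velocity=.2)
print(robot.current_tool_pos(),robot.current_time_s())
t=vision.grab_frame("top");s=vision.grab_frame("side")
cv2.imwrite("pics/b.png",np.hstack([cv2.resize(i,None,fx=7,fy=7,interpolation=cv2.INTER_CUBIC)[:,:,::-1] for i in (t[145:225,210:265],s[150:230,205:260])]))
print("tip",proj("top",[.5289,.0529,.152]),proj("side",[.5289,.0529,.152]),"btn",proj("top",[.5289,.0529,.122]),proj("side",[.5289,.0529,.122]))
E
```

```text
[0.5282 0.0548 0.2382] 9.4583
tip [[237.4603 177.6312]] [[239.0223 184.3595]] btn [[237.8078 179.4692]] [[239.5369 191.6508]]
```

View pics/b.png

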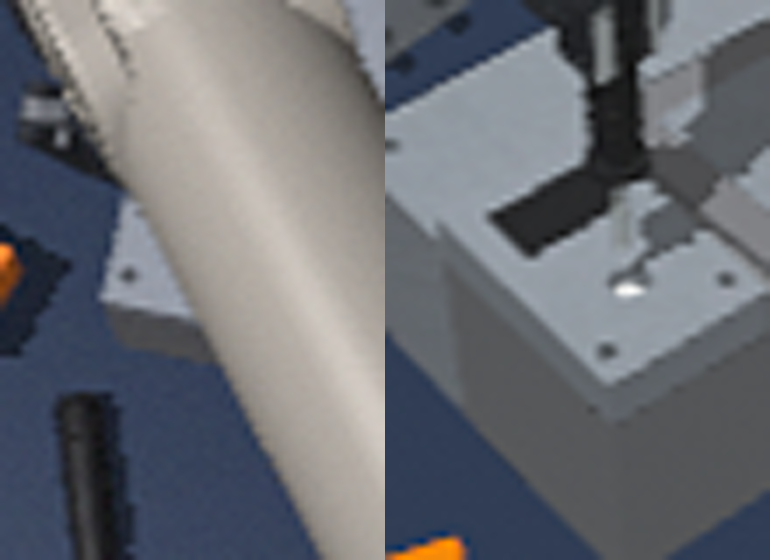

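Right panel: the shank tip is at about (625,248), directly above the white button at (628,285), so they line up within 1 px. I press.

```bash
python3 - <<'E'
from h import *
np.set_printoptions(precision=4,suppress=True)
robot.pause(.2);print(robot.current_tool_pos())
x,y=.5289,.0529
print(robot.line_to([x,y,.218],velocity=.1,f_stop=3),robot.current_tool_pos(),robot.current_contact_force())
print(robot.line_to([x,y,.209],velocity=.04,f_stop=3),robot.current_tool_pos(),robot.current_contact_force())
for z in (.207,.205,.2035,.202,.200):
    r=robot.line_to([x,y,z],velocity=.02,f_stop=12);f=robot.current_contact_force();print(z,r,robot.current_tool_pos(),f)
    if r or f[2]>12: break
E
```

```text
[0.5287 0.0535 0.2381]
True [0.5286 0.0528 0.2262] [ 0.2275  0.239  -0.4231]
False [0.5289 0.0529 0.2091] [ 1.0021 -0.1585  0.267 ]
0.207 False [0.5293 0.0531 0.2074] [ 0.0363 -0.7325  0.9484]
0.205 False [0.5293 0.0531 0.2053] [0.3708 0.1791 2.4564]
0.2035 False [0.5293 0.0531 0.204 ] [ 0.6847 -0.3418  4.2736]
0.202 False [0.5298 0.0533 0.2038] [-0.7425 -0.4289 11.535 ]
0.2 False [0.5303 0.0535 0.2034] [-2.7286 -0.8013 17.2392]
```

Pressed right down: the force rises as a 4 N spring, then hits a hard stop at the expected depth. Now I return the stylus.

```bash
python3 - <<'E'
from h import *
import cv2
np.set_printoptions(precision=4,suppress=True)
o=[180,0,172]
robot.line_to([.5295,.0532,.24],o,velocity=.12)
robot.line_to([.4238,.2847,.24],o,velocity=.2)
robot.line_to([.4238,.2847,.155],o,velocity=.15)
robot.pause(.2);print(robot.current_tool_pos(),robot.current_finger_gap(),robot.current_time_s())
s=vision.grab_frame("side")
cv2.imwrite("pics/c.png",cv2.resize(s[235:310,165:265],None,fx=6,fy=6,interpolation=cv2.INTER_CUBIC)[:,:,::-1])
print("tip",(proj("side",[.4238,.2847,.069])-[165,235])*6,"hole",(proj("side",[.4238,.2847,.055])-[165,235])*6)
E
```

```text
[0.4244 0.2853 0.1561] 0.17259113684088254 14.6833
tip [[262.529  262.6357]] hole [[266.0915 279.4888]]
```

View pics/c.png

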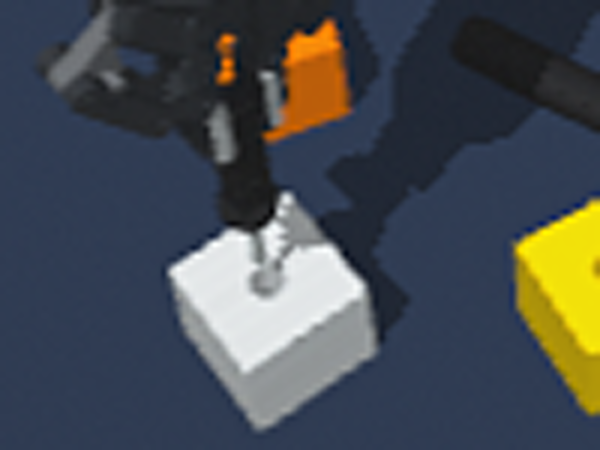

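The stylus is vertical, with its tip at about (262,262) just above the hole at (266,281), as predicted. I lower and release it, then go to the flap.

```bash
python3 - <<'E'
from h import *
import cv2
np.set_printoptions(precision=4,suppress=True)
o=[180,0,172]
r=robot.line_to([.4238,.2847,.105],o,velocity=.1,f_stop=6);print(r,robot.current_tool_pos(),robot.current_contact_force())
if not r:
    r=robot.line_to([.4238,.2847,.092],o,velocity=.03,f_stop=4);print(r,robot.current_tool_pos(),robot.current_contact_force())
    fingers.gripper_to(.35); robot.pause(.2)
    robot.line_to([.4238,.2847,.24],velocity=.2)
    print(robot.current_time_s())
    p,q=flap_pose(.06,np.radians(70),sgn=-1,back=.1); 
    robot.move_to([.44,-.02,.32],o); print(robot.current_joint_positions())
    for sgn in (1,-1):
        p,q=flap_pose(.06,np.radians(70),sgn=sgn,back=.1); print(sgn,p,q,robot.inverse_kinematics(list(p),q))
    t=vision.grab_frame("top");s=vision.grab_frame("side")
    cv2.imwrite("pics/d.png",np.hstack([cv2.resize(i,None,fx=4,fy=4,interpolation=cv2.INTER_CUBIC)[:,:,::-1] for i in (t[140:280,150:250],s[150:290,200:300])]))
    print([(l,recognise(l,"side")[:1]) for l in ("flap_tab","stylus_handle")],robot.current_time_s())
    print([(th,proj("side",u2w(.06-.162*np.cos(th),-.04,.131+.162*np.sin(th)+.008))) for th in (0,.06,.12)])
E
```

```text
False [0.4239 0.2851 0.1053] [ 0.014   0.1471 -0.1095]
True [0.4245 0.2854 0.0962] [-0.3604 -0.2935  5.1863]
17.1333
[ 61.8217  10.4311 -70.8228  88.5117   9.7933  88.0934  73.0817]
1 [ 0.4103 -0.0335  0.236 ] [-179.99999999999997, 20.000000000000014, 169.73] [ 25.1624 -15.0112 -20.5921 119.8263  -3.9222  54.3777  85.7547]
-1 [ 0.4103 -0.0335  0.236 ] [180.0, -20.000000000000004, -10.269999999999998] [ 25.1624 -15.0112 -20.5921 119.8263  -3.9222  54.3777 -94.2453]
[('flap_tab', [{'rect': [264.3, 166.8, 61.6, 37.1], 'p': 0.73}]), ('stylus_handle', [{'rect': [206.9, 271.9, 17.2, 23.4], 'p': 0.72}])] 18.5333
[(0, array([[287.2057, 186.297 ]])), (0.06, array([[287.2901, 183.8524]])), (0.12, array([[287.2337, 181.2675]]))]
```

View pics/d.png

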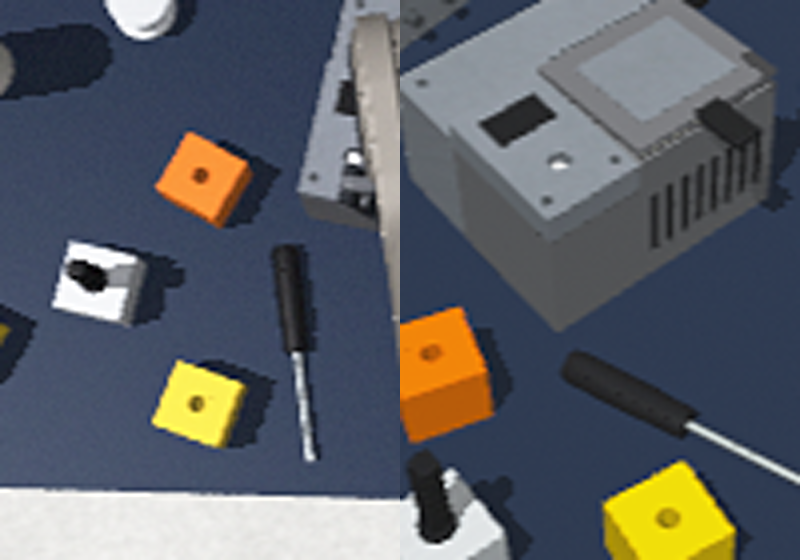

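The stylus is standing in its block again (left panel (85,272)). The tab end is at (748,130) in the right panel, so the flap is ajar by about 0.08 rad. Now I grip the tab and swing it.

```bash
sed -i 's/-\.004\*np.sin(th)\*-1\*0/+.004*np.sin(th)/' h.py; python3 - <<'E'
from h import *
np.set_printoptions(precision=4,suppress=True)
pr=lambda *a:print(*a,robot.current_tool_pos(),robot.current_contact_force(),robot.current_time_s())
fingers.gripper_to(.5)
P=lambda th,pi,**k:[list(v) for v in flap_pose(th,np.radians(pi),sgn=1,r=.149,**k)]
robot.move_to(*P(.08,75,back=.08))
print("hit",robot.line_to(*P(.08,75),velocity=.12,f_stop=8));pr()
fingers.gripper_to(0,25); print(robot.current_finger_gap()*85,robot.current_gripper_force());pr()
n=7
for k in range(1,n+1):
    th=.08+k/n*(1.66-.08); robot.line_to(*P(th,75+20*k/n),velocity=.12); pr(round(th,2),round(robot.current_finger_gap()*85,1))
E
```

```text
hit False
[ 0.445  -0.0385  0.146 ] [-0.5898 -1.1973 -1.1392] 20.1917
-0.032010064129909845 0.0
[ 0.4433 -0.0397  0.1451] [-0.5481  1.1944 -0.0615] 20.675
0.31 -0.1 [ 0.4502 -0.0406  0.1774] [-0.4712 -0.5798 -0.4032] 21.1083
0.53 0.2 [ 0.4633 -0.0428  0.2068] [ 0.1444 -0.083  -0.532 ] 21.5417
0.76 0.2 [ 0.4836 -0.0464  0.2331] [-0.3405 -0.1827 -0.3154] 21.975
0.98 0.1 [ 0.5092 -0.051   0.2543] [-0.5966  0.3188 -0.5654] 22.4
1.21 0.1 [ 0.5389 -0.0564  0.2691] [-0.2447  0.8121 -0.208 ] 22.825
1.43 0.1 [ 0.5712 -0.0622  0.2768] [-0.3531  0.2382  0.1739] 23.25
1.66 0.4 [ 0.6043 -0.0682  0.2771] [-0.3965 -0.6963  0.5042] 23.675
```

The fingers closed on nothing. I look to see why.

```bash
python3 - <<'E'
from h import *
import cv2
robot.line_to([.45,-.05,.34],velocity=.3)
p,q=flap_pose(.08,np.radians(75),r=.149); robot.move_to([.36,.08,.30],[180,0,172])
t=vision.grab_frame("top");s=vision.grab_frame("side")
a=np.hstack([cv2.resize(i,None,fx=5,fy=5,interpolation=cv2.INTER_CUBIC)[:,:,::-1] for i in (t[140:220,215:295],s[140:220,225:305])])
cv2.imwrite("pics/e.png",a); print(robot.current_time_s(),robot.current_tool_pos())
for th in (0,.05,.1):
  for x in (-.162,-.12): print(th,x,*[((proj(n,u2w(.06+x*np.cos(th)+.008*np.sin(th),-.04,.131-x*np.sin(th)+.008*np.cos(th)))-o)*5+d)[0].round() for n,o,d in (("top",[215,140],[0,0]),("side",[225,140],[400,0]))])
E
```

```text
25.1833 [0.36136974 0.07843493 0.30101364]
0 -0.162 [241. 340.] [711. 231.]
0 -0.12 [253. 280.] [662. 190.]
0.05 -0.162 [241. 338.] [711. 221.]
0.05 -0.12 [253. 278.] [661. 182.]
0.1 -0.162 [242. 335.] [710. 210.]
0.1 -0.12 [254. 275.] [661. 174.]
```

View pics/e.png

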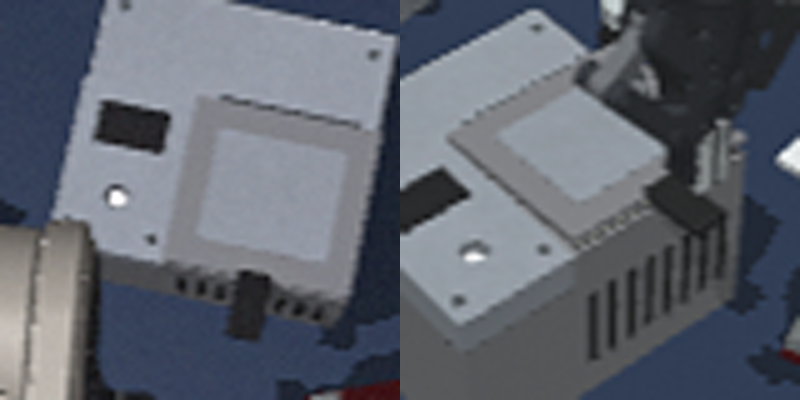

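The flap is nearly shut, with the tab end at left (243,340) and right (711,222), where predicted for θ≈0.03. My grasp was about 10 mm too high, because half-open pads sit farther back. I retry lower, with a check on the grip.

```bash
cat > flap.py <<'E'
from h import *
np.set_printoptions(precision=4,suppress=True)
pr=lambda *a:print(*a,robot.current_tool_pos(),robot.current_contact_force(),robot.current_time_s())
D=.010
P=lambda th,pi,**k:[list(v) for v in flap_pose(th,np.radians(pi),sgn=1,r=.149,**k)]
fingers.gripper_to(.5)
robot.move_to(*P(.03,80,back=.08))
print("hit",robot.line_to(*P(.03,80,back=-D),velocity=.12,f_stop=8));pr()
fingers.gripper_to(0,30); g=robot.current_finger_gap()*85; print(g,robot.current_gripper_force());pr()
n=7
if g>15:
  for k in range(1,n+1):
    th=.03+k/n*(1.66-.03); robot.line_to(*P(th,80+15*k/n,back=-D*(1-k/n)),velocity=.12); pr(round(th,2),round(robot.current_finger_gap()*85,1))
    if robot.current_finger_gap()*85<15: break
E
python3 flap.py
```

```text
hit False
[ 0.4451 -0.0393  0.1286] [-0.8021  0.2535 -0.0118] 27.2417
22.608580196308612 31.280111074447632
[ 0.4451 -0.0384  0.1284] [ 0.74    4.4712 -0.0127] 27.5417
0.26 22.2 [ 0.4518 -0.0397  0.1639] [ 6.1826  3.6764 -2.0759] 27.9917
0.5 22.0 [ 0.4645 -0.042   0.1964] [ 6.623   4.3316 -4.8995] 28.4417
0.73 21.6 [ 0.4838 -0.0456  0.2247] [ 5.939   4.2665 -7.0337] 28.8917
0.96 21.4 [ 0.5088 -0.0502  0.2474] [ 5.0418  4.1757 -7.6614] 29.3333
1.19 21.4 [ 0.5383 -0.0556  0.2636] [ 2.3938  4.312  -6.2347] 29.775
1.43 20.7 [ 0.5707 -0.0616  0.2728] [ 3.0541  5.2129 -9.3279] 30.2167
1.66 20.6 [ 0.6042 -0.0677  0.2746] [  0.1862   5.8944 -10.8801] 30.6583
```

```bash
python3 - <<'E'
from h import *
import cv2
fingers.gripper_to(.5)
p=robot.current_tool_pos(); robot.line_to([p[0]-.005,p[1],.38],velocity=.25)
robot.move_to([.42,-.10,.36],[180,0,172])
t=vision.grab_frame("top");s=vision.grab_frame("side")
a=np.hstack([cv2.resize(i,None,fx=5,fy=5,interpolation=cv2.INTER_CUBIC)[:,:,::-1] for i in (t[130:220,215:295],s[110:200,225:305])])
cv2.imwrite("pics/f.png",a); print(robot.current_time_s())
for x,y,z in ((0,-.04,.122),(.02,-.04,.122),(0,.016,.09),(0,-.096,.09)): print(x,y,z,*[((proj(n,u2w(x,y,z))-o)*5+d)[0].round() for n,o,d in (("top",[215,130],[0,0]),("side",[225,110],[400,0]))])
print(recognise("filter_tab","side"),recognise("filter_tab","top"))
E
```

```text
32.5
0 -0.04 0.122 [269. 251.] [595. 305.]
0.02 -0.04 0.122 [275. 223.] [573. 287.]
0 0.016 0.09 [191. 244.] [522. 385.]
0 -0.096 0.09 [345. 276.] [664. 301.]
[{'rect': [269.1, 181.9, 24.7, 16.4], 'p': 0.62}] []
```

View pics/f.png

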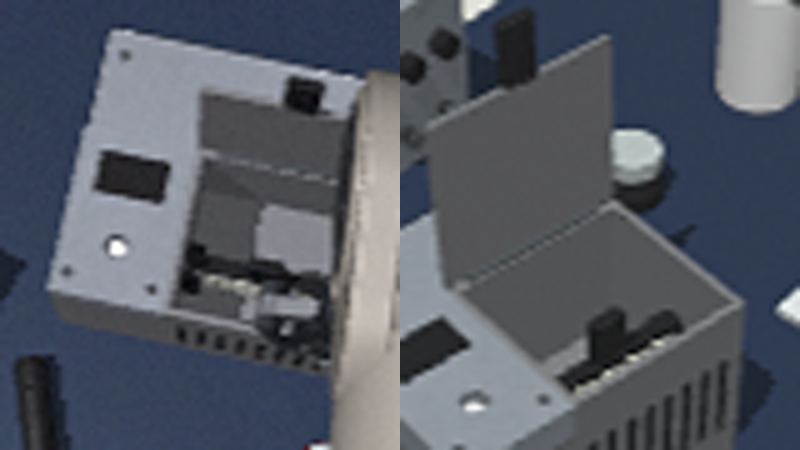

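The flap stands open. The filter is in the front part of the bay, its tab top at right (604,318), so unit x≈-11 mm. My pictures are used up, so I refine numerically with dark-pixel masks.

```bash
python3 - <<'E'
from h import *
import cv2
robot.move_to([.36,.10,.33],[180,0,172])
t=vision.grab_frame("top");s=vision.grab_frame("side")
print(robot.current_time_s())
for n,im,(r0,r1,c0,c1) in (("top",t,(174,198,248,288)),("side",s,(168,194,255,284))):
    g=im.max(2)[r0:r1,c0:c1]; print(n,"cols from",c0)
    for i,row in enumerate(g): print(r0+i,"".join("#" if v<45 else "+" if v<75 else "." if v<110 else " " for v in row))
    for x in (-.02,-.01,0): print(x,"tabtop",[proj(n,u2w(x,-.04+d,.122))[0].round(1).tolist() for d in (-.012,0,.012)],"frame",[proj(n,u2w(x,-.04+d,.09))[0].round(1).tolist() for d in (-.056,.056)])
E
```

```text
33.55
top cols from 248
174     .+.............                   ..
175     .+............                     .
176     .+............                      
177     .+............                    ..
178     +++...........                    . 
179     +###+.........                    . 
180    .####+.........                    . 
181    .#####+++.....+.                     
182    .#########++++####++.             .  
183   .++#############++####             .  
184   .+##.++##+#########++#+. ....      . .
185   .####.   ..##############+++++++###. .
186   .####.  .      +###################. .
187   .####....           +##############  .
188  .++###+...+..            .+######+#+  +
189   .............+  .             ++++.  +
190  .+.............      ...       .##+. .+
191  .+............            .  ..####. .+
192      ..........                .###+  .+
193 +..        ....                +###+  ++
194 .....+..       ..               .##. .++
195 ..+++........       ..             . .++
196 ..+#+.+#+........       ...          .#+
197 ..+#+.+#+.+#+.++.+.+..       ...  .  
[... 804 characters left out ...]
    +#######+.    .........
183    ..+###+##+     ...........
184    +###+##+     .............
185  .#######+     ..............
186  .+#+##.     ................
187    +#      ...............+#.
188    ..     ................+#.
189         ...............++.+#+
190       .................#+.+#.
191      ..............++..#+.+#.
192     ...............+#..#+.+#.
193    .............+..++..#+.+#.
-0.02 tabtop [[271.4, 172.8], [268.3, 174.6], [265.1, 176.5]] frame [[282.1, 173.7], [253.7, 190.9]]
-0.01 tabtop [[269.2, 171.0], [266.1, 172.8], [263.0, 174.6]] frame [[280.0, 171.9], [251.5, 189.0]]
0 tabtop [[267.0, 169.1], [263.9, 171.0], [260.8, 172.8]] frame [[277.8, 170.2], [249.4, 187.1]]
```

```bash
python3 - <<'E'
from h import *
np.set_printoptions(precision=4,suppress=True)
pr=lambda *a:print(*a,robot.current_tool_pos(),robot.current_contact_force(),robot.current_time_s())
c=[(abs(q[6]),y) for y in (79.73,-100.27) if (q:=robot.inverse_kinematics([*u2w(-.011,-.04,.25)],[180,0,y])) is not None]; print(c)
o=[180,0,min(c)[1]]
fingers.gripper_to(.42)
robot.move_to([*u2w(-.03,-.04,.30)],o); print(robot.current_joint_positions())
robot.line_to([*u2w(-.011,-.04,.20)],o,velocity=.2);robot.pause(.1);pr()
h=robot.line_to([*u2w(-.011,-.04,.112)],o,velocity=.1,f_stop=7);pr("hit",h)
if not h:
    fingers.gripper_to(0,20);robot.pause(.1);pr("gap",robot.current_finger_gap()*85)
E
```

```text
[(np.float64(3.8370439145152746), 79.73), (np.float64(155.69677389216577), -100.27)]
[-5.5622 10.2796 11.2544 84.574  -2.017  85.3207 -4.5656]
[ 0.5199 -0.0535  0.2021] [ 0.728   0.0264 -0.1532] 35.925
hit False [ 0.5194 -0.0533  0.1127] [-0.6343  0.3087 -0.232 ] 36.9583
gap 0.24482018776378991 [ 0.5188 -0.0532  0.112 ] [ 0.2881  0.3875 -0.4606] 37.4917
```

```bash
python3 - <<'E'
from h import *
np.set_printoptions(precision=1,suppress=True)
p=np.array(robot.current_tool_pos())
def show(n,r0,r1,c0,c1):
    g=vision.grab_frame(n)[r0:r1,c0:c1].max(2); print(n,c0)
    for i,row in enumerate(g): print(r0+i,"".join(" .:-=+*#%@"[9-min(9,int(v)//20)] for v in row))
show("side",150,194,246,296)
print("tcp",proj("side",p),"tip",proj("side",p-[0,0,.017]))
robot.line_to([p[0],p[1],.25],velocity=.25)
robot.move_to([.34,.14,.34],[180,0,80])
show("side",160,194,246,296);show("top",170,198,244,292)
print(robot.current_time_s())
E
```

```text
side 246
150 ++++++++*##**####%%###%%####**+*#*+++++++*########
151 ++++++++*##**###############**=-+#++++++*#########
152 +++++++++*#######%####%#######=-=++++++*##########
153 +++++++++*##*#################=--=++++*###########
154 ++++++++++*########%%######%%#+--=++++*###########
155 +++++++++++###############%%%**---=+*#############
156 ++++++++++*##*###########%%%%**+---+#*+*##########
157 ++++++++*+=+###%#######%%%%%#***=--=***+*#########
158 ++++++++=+++++*#%########%%#*++++---=+*+*#########
159 +++++*=+++++++*##########%%#=-+**+---+############
160 +++*==+++++++++*##########%#**##**==+*############
161 +*+==++++++++++*###%%%#%#**#####*****#############
162 +=+++++++++++++*##%#####*##########*+*############
163 ++++++++++++++++* .*#############****+**##########
164 +++++++++++++++++=+#############*******+*#########
165 +++++++++++++++++=+*#%########**********++*#######
166 +++++++++++++++++=+-=#######************=-=*######
167 +++++++++++++++++=+-=*%###***************=--+#####
168 ++++++++++++++++==+-=*#####**************++--+####
169 ++++++++++++++++==+--+####***************+
[... 4047 characters left out ...]
###
185 .....:=%%%#+-.-=*%%#%%@@@%%@@@@####**#%%%*-=####
186 .:..:-+%@%%+--=-:-..-*%@%%%%%%%#%%%#%%%@%=-+####
187 =*:.:-+%@@%*+++=--::-:.=--*%%###%%#%#%%%%=-+####
188 -*:.:=*##@%*+++***=--::-::-.:-+#%%%####%*--*####
189 ....:=*++++++*+++***--+-:--:--:::-.-###*+-=#####
190 ...:-+**++++*+++++**-:::-=+==-::-::=*#%#+-=#####
191 ....-+**+++++++*++*-:::::::::--+=-=*###%=-+#####
192 ==-::::--=++****++*-:::::::::::::::+@%%#=-+#####
193 +++**++=-::::-=++**-::::::::::::::-*@@@#--*#####
194 **********+=-:::::-++-:::::::::::::-+#%*-=######
195 ****+*##**+***++=-:::--=+*-:::::::::::-+-=######
196 ****+*#%*+##*******++--:::--=+*=::::::==-+######
197 ****+*#%*+#%*+##*+******++=-:::--=+*-:==-+######
39.4167
```

```bash
python3 - <<'E'
from h import *
np.set_printoptions(precision=4,suppress=True)
p=np.array(robot.current_tool_pos());print(p,robot.current_eef_rot(),robot.current_finger_gap())
for d in (0,.017,.03): print(d,proj("side",p-[0,0,d]),proj("top",p-[0,0,d]))
im=vision.grab_frame("side"); q=proj("side",p)[0].astype(int)
g=im[q[1]-22:q[1]+22,q[0]-22:q[0]+22]
print(q)
for i,row in enumerate(g.max(2)): print(q[1]-22+i,"".join(" .:-=+*#%@"[9-min(9,int(v)//20)] for v in row))
E
```

```text
[0.3408 0.1388 0.339 ] [-179.9124    0.0763   79.8183] 0.001550167307428614
0 [[273.5108 187.8029]] [[201.8147 227.9695]]
0.017 [[273.3659 193.2959]] [[202.6132 228.4478]]
0.03 [[273.2581 197.3825]] [[203.2071 228.8035]]
[273 187]
165 ++++++++++++++*##############%%%%#=---+##**+
166 ++++++++++++++*#################%*+==*##****
167 +++++++++++++++#*##########%%%%%%########***
168 +++++++++++++++*##########%#*****########***
169 ++++++++++++++++*#%%###%###****#############
170 ++++++++++++++++**=-+#######################
171 +++++++++++++++*#+..+######################*
172 ++++++++++++++*#%+-+**###################+++
173 ++++++++++++*####+-+-=#################+++++
174 +++++++++++*#####+-+=-+#%###*########+++++++
175 +++++++++++*###%%==*=--+%##########+++++++++
176 +++++++++++*%%%%%+=*=--+#######+*+++++++++++
177 ++++++++++=*%%%%%+=*=--+######*==+++++++++++
178 ++++++++=-:+%%%%%+=*=--+#######*++++++++++++
179 +++++++=--:+%%%%%+=+=--+#####%#+++++++++++++
180 +++++=----:+%%%%%+=+=--=####%##+++++++++++**
181 =++=------:+%%%%%+=+=--+#####%*+++++++++++**
182 -==-----:=*%%%%%%*=+=--+######++
[... 586 characters left out ...]
*#+*#*+#*+**##
195 .:=+=====++++++++++*%**##+*#*+*#+*%*+**++*#*
196 -========++++++*#*+*%*+##+*%*+##+*#*+*+++**+
197 ========+++++++*%*+*%*+##+*%*+##+*#*++++**++
198 =======+++++**+*%*+*%*+##+*%*+#*+*++++++**++
199 =====++++++*%*+*%*+*%*+#*+*%**#*++++++++++++
200 ===++++++++*#*+*%*+*%**#*+*#****++++++++++++
201 ==+++++++++*#*+*%*+*%*+#*+*#*+++++++++++++++
202 +++++++++++*#*+*%*+*%*+#*+**++++++++++++++++
203 +++++++++++*#*+*%*+*%**#**++++++++++++++++*#
204 +++++++++++*#*+*%*+*%**#*+++++++++++++++*###
205 +++++++++++*#*+*%*+*%*++++++++++++++++++*###
206 +++++++++++*#*+*%*+*#+++++++++++++++++++*###
207 +++++++++++*#*+*%*+**+++++++++++++++++++*###
208 +++++++++++*#*+*%*++++++++++++++++++++++*###
```

The fingertips are really about level with the TCP, roughly 20 mm less reach than stated. The side image shows this, and it also explains the first flap miss. I go about 20 mm deeper for the filter.

```bash
python3 - <<'E'
from h import *
np.set_printoptions(precision=4,suppress=True)
pr=lambda *a:print(*a,robot.current_tool_pos(),robot.current_contact_force(),robot.current_time_s())
o=[180,0,79.73]; x=-.0105
fingers.gripper_to(.45)
robot.move_to([*u2w(x,-.04,.25)],o)
robot.line_to([*u2w(x,-.04,.13)],o,velocity=.2);robot.pause(.1)
h=robot.line_to([*u2w(x,-.04,.092)],o,velocity=.06,f_stop=6);pr("hit",h)
fingers.gripper_to(0,20);robot.pause(.2);pr("gap",robot.current_finger_gap()*85,robot.current_gripper_force())
E
```

```text
hit False [ 0.5195 -0.0534  0.0921] [-0.136   0.2439  0.5248] 42.625
gap 9.42133929003328 23.88202965259552 [ 0.5198 -0.0534  0.0925] [-0.5283 -0.8113  2.3238] 43.1833
```

```bash
python3 - <<'E'
from h import *
np.set_printoptions(precision=4,suppress=True)
pr=lambda *a:print(*a,robot.current_tool_pos(),robot.current_contact_force(),robot.current_finger_gap()*85,robot.current_time_s())
o=[180,0,79.73]; p=robot.current_tool_pos()
fingers.gripper_to(0,70);pr()
print(robot.line_to([p[0],p[1],.13],o,velocity=.06,f_stop=15));pr()
print(robot.line_to([p[0],p[1],.25],o,velocity=.12,f_stop=15));pr()
robot.line_to([.4423,-.2855,.25],o,velocity=.15);pr()
robot.line_to([.4423,-.2855,.162],o,velocity=.1);robot.pause(.5);pr()
P=robot.current_tool_pos()
for n in ("side","top"):
    vision.grab_frame(n); print(n,[(np.round(d["rect"],1),d["p"]) for d in recognise("filter_center",n)], "pred center",proj(n,np.array(P)-[0,0,.016]),"under",proj(n,np.array(P)-[0,0,.062]))
im=vision.grab_frame("side"); q=proj("side",np.array(P)-[0,0,.016])[0].astype(int)
for i,row in enumerate(im[q[1]-30:q[1]+26,q[0]-35:q[0]+35].max(2)): print(q[1]-30+i,"".join(" .:-=+*#%@"[9-min(9,int(v)//20)] for v in row))
print(q,recognise("flap_tab","side")[:1],recognise("stylus_handle","side")[:1])
E
```

```text
[ 0.52   -0.0534  0.0926] [0.5061 1.1157 4.8978] 7.675553782703231 43.4
False
[ 0.5193 -0.0532  0.1298] [ 0.0535 -0.3848 -0.5453] 7.593511631758396 44.1833
False
[ 0.519  -0.0532  0.249 ] [-0.0338  0.1769 -1.4264] 7.868483989258547 45.3333
[ 0.4428 -0.2845  0.2499] [ 0.0645  0.6246 -0.1308] 7.9483747147269845 47.1167
[ 0.4423 -0.2855  0.1621] [-0.0297 -0.0362 -1.5696] 7.6032648139482255 48.65
side [(array([328.5, 142.6,  26.4,  27.7]), 0.63)] pred center [[332.3533 138.5236]] under [[330.4831 149.5679]]
top [(array([325.1, 202.9,  15.1,  10. ]), 0.39)] pred center [[337.0173 205.9871]] under [[334.0905 207.8101]]
108         .=++++++++++++++= :%##..+####%%#####%#######*==+++++++++++++++
109        .:=++++++++++++++++*###-:+%###%%%############*=-=++++++++++++++
110      ..::=++++++++++++++++*###+ .###%%%%%#########%#*=-==+++++++++++++
111 .......::=+++++++++++++++++*###-=####%%##%######%%***+=-=+++++++++++++
112 .......::=+++++++++++++++++*###*###############%%+-=**=--+**++++++++++
113 .......::=+++++++++++++++++*#################%%%%= :**+=-=+**+++++++++
114 .......:-+##*++++++++++++
[... 3129 characters left out ...]
++++++++++++++++#%%%#%=       =*+*######################*+++++++++
157 ++++++++++++++++++*..+@@=           *#####################*+++++++++++
158 ++++++++++++++++**.   -=          ::-+########**#########*++++++++++++
159 +++++++++++++++**               ::::::-+####*+++++++++++++++++++++++++
160 ++++++++++++++*+               ::::::::: :**++++++++++++++++++++++++++
161 +++++++++++++*-               :::::::::    :**++++++++++++++++++++++++
162 ++++++++++++*-              :::::::::        -**++++++++++++++++++++++
163 +++++++++++*-              ::::::::            =**++++++++++++++++++++
[332 138] [{'rect': [247.8, 137.3, 38.1, 49.5], 'p': 0.7}] [{'rect': [205.9, 272.8, 14.8, 25.1], 'p': 0.52}]
```

The filter hangs upright over the pad, its lower near corner at (320,157) as predicted for about 90 mm clearance. The flap is open and the stylus is in its stand. I hand in.

```bash
python3 - <<'E'
from h import *
print(workorder.close_job(),robot.current_time_s())
E
```

```text
the job is handed in; nothing more can be done
the job is handed in; nothing more can be done
```

I handed the job in at about 50 s with the button pressed right down, the stylus back upright in its stand, the flap open and the filter held upright about 90 mm above the middle of the pad. My first grabs at the flap tab and the filter tab closed on nothing and had to be repeated lower; no verdict was shown.

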